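# Feed two fuses from a gravity magazine to the test nests

## Task

Draw two fuses, one at a time, out of the bottom of the gravity magazine, past the sprung wedge, so that the stack drops down behind it, and lay one in each nest of the grey test fixture, fully down. Put the first in its nest before you draw the second, set them down gently rather than dropping them, and leave the third fuse at the bottom of the magazine and the other things on the bench alone.

Things in the scene. Friction and masses are not known exactly. Their poses are not given: they have to be found in the camera images.
- magazine: Fixed gravity magazine on a dark steel base 260 (x) x 100 (y) x 15 mm high; origin under its centre. +x points from the flat open apron (its front, the -x half, pointing to the robot's right) to the column: aluminium angles, x = 44 to 118 mm, 56 mm wide, closed by a clear cap 149 mm above the bench. It holds three fuses flat on one another, lengthwise along x, with 1.5 mm play; they can only leave at the bottom, to -x.
- bay (a point): Centre of the magazine floor (base top) under the stack, at x = +85 mm of the magazine; axes as the magazine's. A fuse at the bottom has its centre 20 mm above this point, its front tag ends 57 mm to -x of it. The stack drops 40 mm once the drawn fuse, rear tag included, is clear of the next fuse's front tag: about 115 mm of travel along -x, over the apron. The floor, walls and fuses are smooth (friction about 0.25).
- gate (a point): Lower edge of the front wall, on its front face, mid-width: 41 mm to -x of the bay and 46 mm above the magazine floor; axes as the magazine's. The wall is 14 mm thick; the front tags of the upper fuses stick out through its 18 mm slot, so tags stand one above another with 22 mm free height between. Below it the opening is free; side walls begin 16 mm behind its front face.
- detent (a joint): Sprung steel wedge, two noses 19 mm apart that move as one, across the opening under the front wall: m, 0 at rest, grows as it is lifted (up to 0.008). At rest it hangs 3 mm below the top edge of the bottom fuse, just in front of its body, and holds the fuse back; a pull of some 5 to 15 N along -x lifts it and it snaps down behind.
- fuse_1_c (a point): Bottom fuse of the stack at the start, square-bodied, 114 x 40 x 40 mm, about 0.2 kg: white ceramic block with copper end plates, 50 (x) x 40 x 40 mm, and at each end, on the centre line, an upright copper blade tag 32 long (x) x 8 thick (y) x 18 high (z). The point is its centre, half-way up; x along its length, z up.
- fuse_2_c (a point): Middle fuse of the stack at the start, square-bodied, 114 x 40 x 40 mm, about 0.2 kg: white ceramic block with copper end plates, 50 (x) x 40 x 40 mm, and at each end, on the centre line, an upright copper blade tag 32 long (x) x 8 thick (y) x 18 high (z). The point is its centre, half-way up; x along its length, z up.
- fuse_3_c (a point): Top fuse of the stack at the start, square-bodied, 114 x 40 x 40 mm, about 0.2 kg: white ceramic block with copper end plates, 50 (x) x 40 x 40 mm, and at each end, on the centre line, an upright copper blade tag 32 long (x) x 8 thick (y) x 18 high (z). The point is its centre, half-way up; x along its length, z up.
- fixture: Fixed test fixture: grey nylon plate 150 (x) x 200 (y) x 12 mm with two shallow nests side by side, 100 mm apart; origin under its centre. Each nest is a pocket 58 (x) x 48 (y) mm inside a rim 8 mm high and 5 mm thick, for the ceramic body; the tags pass over the rim, lengthwise along x, above copper straps 6 mm high.
- nest_a (a point): Centre of the floor of the nest at the fixture's +y side, 12 mm above the bench; x is the lengthwise direction of a fuse in it (either way round). A seated fuse has its centre 20 mm above this point.
- nest_b (a point): Centre of the floor of the nest at the fixture's -y side; otherwise as nest_a.
- lug: Bystander between the two: copper cable lug, 90 x 24 x 20 mm, fixed to the bench, barrel to -x; origin under its middle.
- spent_fuse_c (a point): Bystander: a spent fuse just like the others, lying loose on the bench at the robot's left. Its centre.
- meter: Bystander: black multimeter 150 x 75 x 41 mm lying at the right; origin under its centre.
- screwdriver: Bystander: screwdriver lying at the left.
- wrench: Bystander: wrench lying at the right.
- tube_fuse: Bystander: tube fuse with square steel caps, 80 x 22 x 22 mm, lying behind the lug; origin under its centre.
Not all that is in view belongs to the job. Several things have the shape of the fixture; the one meant has the colours described above.

How it is judged:
By the outcome, as a careful person would: the job done as asked, in the order asked, and still so for the second after the job is handed in, with the robot touching nothing.
It also fails if it takes over 72 s, if anything falls off the work surface, if the arm or the gripper's body presses on something with over 40 N, if the wrist force passes 120 N, or if a joint passes its speed limit or range.

## Robot

A 6-joint arm with a two-finger parallel gripper is mounted at the origin on the work surface. World frame = base frame: x ahead of the robot, y to its left, z up, the work surface at z = 0. Lengths are in m, angles in degrees, forces in N, time in s.
With the tool pointing down it reaches from about 0.35 to 0.8 m from the base axis. Payload 7.3 kg.
Tool frame: the origin (TCP) lies at the very end of the fingers, on their centre line; the grasp point (between the pads) lies robot.tcp_to_grasp behind it (robot.tcp_to_grasp is the distance from the TCP to the grasp point, in m); z points along the fingers, y is the line along which they close (so a half turn about z gives the same grasp; the last joint's range is limited). The gripper opens to 85 mm and grips with 20 to 120 N. Pads are 22 mm wide; open, the fingers measure 114 mm over their backs; the gripper's body (76 mm by 85 mm) begins 54 mm behind the grasp point. The pads swing forward as they close: fully open they stand 13 mm farther back than shut.
Start: joints at [56.093, 19.595, 87.324, -0, 73.075, -8.365], TCP at [0.226, 0.474, 0.231] pointing down, gripper open.
Joint ranges: [-145.02, 145.02], [-44.19, 115.74], [2.07, 154.8], [-57.11, 237.11], [16.16, 152.29], [-177.93, 177.93]. Speed limits (degrees/s): [147.25, 147.25, 180, 180, 180, 180].

## Interface

Orientations are given as [roll, pitch, yaw] about the fixed x, y, z axes, in that order (R = Rz(yaw) Ry(pitch) Rx(roll)).
In Python, from bench import monitor, viewer, robot gives the robot as it stands.
- The arm moves only by the tool step_arm, never from a script. Its argument "increments" is one flat list of numbers, 7 for each row, row after row: the gripper's target within -1 to 1 (shut at 1, half-way at 0, fully open at -1), then the shift along the tool's x, y, z in units of 150 mm (1.0 is 150 mm), then the turn, a rotation vector about the tool's x, y, z in units of 180 degrees (1.0 is 180 degrees). In form: [gripper, dx, dy, dz, ax, ay, az, gripper, dx, dy, dz, ax, ay, az, ...]. A call has 1 to 10 rows; each row is the pose to reach, as a shift and turn from the pose commanded when the call began, along the tool's axes at that moment, turning the shorter way round; what a row does not reach only later rows make up. A row lasts 1/10 s, in which the tool goes at most 50 mm and 8.59 degrees, less where a joint would pass 70% of its speed; a pose out of reach is approached as far as the arm can. A call with a number of a shift or a turn outside -1 to 1 is refused whole. A call with a gripper value outside its range is refused whole. The fingers move at their own pace and stop on an object; "newtons" is the grip in N (left out, the last holds). Time passes only in rows, so rows that repeat a pose let the fingers close. It gives the time, the measured TCP pose, the force, the opening and the grip force at its end, in the units of the state.
- monitor.read_state(): the state, without advancing time (a new reading comes with each control period).
- viewer.snapshot(name): name is "scene" or "side" or "wrist"; returns (picture, depth): 420x560x3 uint8, red, green, blue; 420x560 float32, m along the optical axis (not along the pixel's ray), 0 where there is no reading.
- viewer.calibration(name): a dict with "fx", "fy", "cx", "cy" (pixels), "dist_coeffs" ([k1, k2, p1, p2, k3] as OpenCV has them; the pictures are not rectified), "extrinsics" (4x4, takes a point from camera to world coordinates). Camera axes: x right, y up, looking along -z (the intrinsics and any distortion apply to the point x, -y, -z); pixel columns grow to the right and rows downward; lengths in m; the calibration is good to about 2 mm. A picture is of the moment at which its call begins: read the wrist's pose just before it. calibration takes no time and is no camera call; for the wrist camera it gives the pose at the moment of the call.
- robot.finish_job(): hands the job in; it is judged then, once.
The state is a dict: "time": time; "joint_pos": joint angles; "joint_velocities": joint speeds; "effort": joint torques, N m; "position": TCP position; "ee_rot": TCP orientation; "wrist_force": force on the tool from outside, world axes, zero at the start; "moment": the same for the moment, N m; "width": finger opening in m; "grasp_force": force on a finger pad.
Only numpy, scipy, OpenCV 4.12 (cv2) and the standard library are available. Lean on these libraries where they do the work, as an engineer would, in place of code of your own. Each camera call takes 0.05 s, during which the arm holds its last target. There are 200 camera calls.

## Working session

There is one attempt and no reset: what is moved stays moved. The work goes in short steps, Python scripts to look and compute and a tool call to move; the robot and the scene stay as the last step left them, time stands still between calls to the robot, and variables do not carry over. Pictures are saved under pics/ and viewed, at most 10 in all, crops included, and the job is handed in when it is done.

Besides the shell and the picture viewer there is one more tool, called in YAML: its name, and indented under it one key for each argument. step_arm: Moves the arm, as the interface text tells. Its arguments: {"type":"object","properties":{"increments":{"type":"array","items":{"type":"number"}},"newtons":{"type":"number"}},"required":["increments"]}

```bash
ls; mkdir -p pics; cat > h.py <<'E'
import numpy as np, cv2
from bench import monitor, viewer, robot
def snap(n,f):
    c=viewer.calibration(n); p,d=viewer.snapshot(n)
    cv2.imwrite(f'pics/{f}.png',p[:,:,::-1]); np.savez(f'pics/{f}.npz',p=p,d=d,E=np.array(c['extrinsics']),K=np.array([c['fx'],c['fy'],c['cx'],c['cy']]),dist=np.array(c['dist_coeffs']))
class V:
    def __init__(s,f):
        z=np.load(f'pics/{f}.npz'); s.p,s.d,s.E,k,s.dist=[z[a] for a in('p','d','E','K','dist')]
        s.K=np.array([[k[0],0,k[2]],[0,k[1],k[3]],[0,0,1]])
    def ray(s,uv):
        q=cv2.undistortPoints(np.float64(uv).reshape(-1,1,2),s.K,s.dist).reshape(-1,2)
        return np.c_[q[:,0],-q[:,1],-np.ones(len(q))]
    def plane(s,uv,z):
        r=s.ray(uv)@s.E[:3,:3].T; o=s.E[:3,3]
        return o+r*((z-o[2])/r[:,2])[:,None]
    def pts(s,uv):
        uv=np.array(uv).reshape(-1,2); d=s.d[uv[:,1].astype(int),uv[:,0].astype(int)]
        return (s.ray(uv)*d[:,None])@s.E[:3,:3].T+s.E[:3,3]
    def cloud(s):
        h,w=s.d.shape; u,v=np.meshgrid(np.arange(w),np.arange(h))
        P=s.pts(np.c_[u.ravel(),v.ravel()]).reshape(h,w,3); P[s.d==0]=np.nan; return P
E
python3 - <<'E'
from h import *
s=monitor.read_state(); print(s); print(robot.tcp_to_grasp)
for n in('scene','side'): snap(n,n+'0'); print(n,V(n+'0').E[:3].round(3).tolist(),V(n+'0').K[0])
a=cv2.imread('pics/scene0.png');b=cv2.imread('pics/side0.png')
E
```

```text
pics
{'time': 0.0, 'joint_pos': array([ 5.60926321e+01,  1.96368216e+01,  8.73782430e+01,  3.60562742e-04,
        7.30745568e+01, -8.36580461e+00]), 'joint_velocities': array([ 0.05316278, -0.04764037,  0.0860658 , -0.00997719,  0.04190235,
        0.09234658]), 'effort': array([ 1.43350899e-03, -4.33683264e+01, -2.46012819e+01, -1.46735624e-04,
        7.84591626e-03,  6.55368197e-06]), 'position': array([0.22611539, 0.47335905, 0.2306163 ]), 'ee_rot': array([-1.79911382e+02, -1.33803417e-02,  1.54458321e+02]), 'wrist_force': array([ 0.2756078 , -0.01647098, -0.07179572]), 'moment': array([ 0.01850285, -0.01665049, -0.03601458]), 'grasp_force': 0.0, 'width': 0.0851822056617322}
0.0187
scene [[-0.329, -0.779, 0.533, 1.215], [0.944, -0.269, 0.19, 0.28], [-0.005, 0.566, 0.824, 1.177]] [449.21732463   0.         268.89411619]
side [[-0.7, 0.384, -0.602, -0.468], [-0.714, -0.373, 0.592, 1.022], [0.003, 0.845, 0.535, 0.98]] [486.87998033   0.         286.95608432]
```

View pics/scene0.png

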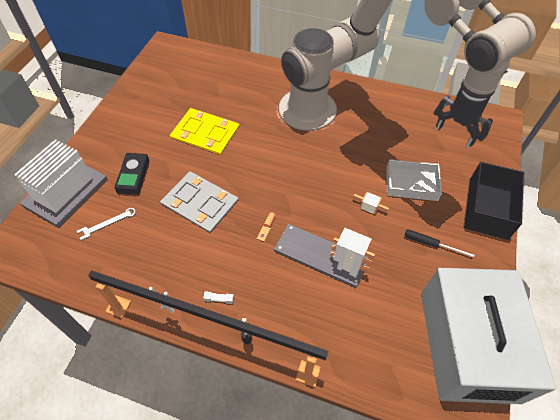

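View pics/side0.png

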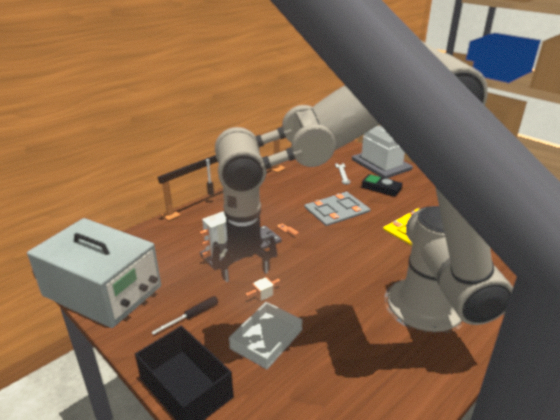

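The grey plate at (200,200) and the yellow one at (205,130) share the fixture's shape. The grey one with copper straps fits the description. The magazine is the dark base with the column at (320,255), and the spent fuse is at (370,203). Next I measure these and make a crop to confirm.

```bash
cat > m.py <<'E'
from h import *
v=V('scene0'); P=v.cloud(); hsv=cv2.cvtColor(v.p,cv2.COLOR_RGB2HSV)
def rect(box,z0,z1,smax,zp):
    u0,v0,u1,v1=box; m=np.zeros(v.d.shape,np.uint8)
    m[v0:v1,u0:u1]=((hsv[...,1]<smax)&(P[...,2]>z0)&(P[...,2]<z1))[v0:v1,u0:u1]*255
    c=max(cv2.findContours(m,0,2)[0],key=cv2.contourArea).reshape(-1,2)
    w=v.plane(c,zp)[:,:2]; r=cv2.minAreaRect((w*1000).astype(np.float32)); return r,m,np.nanmedian(P[...,2][m>0])
for n,a in dict(fixture=((155,165,245,235),.004,.03,90,.012),mag=((270,220,375,290),.006,.03,110,.015)).items():
    r,m,z=rect(*a); print(n,r,z,cv2.boxPoints(r).round().tolist())
m=((P[...,2]>.135)&(P[...,2]<.16)).astype(np.uint8); m[:,:320]=0;m[:220]=0;m[285:]=0;m[:,380:]=0
q=P[m>0]; print('cap',q.mean(0),len(q),cv2.minAreaRect((q[:,:2]*1000).astype(np.float32)))
for n,uv in dict(lug=(267,228),spent=(370,201),driver=(425,240),tube=(218,297),box=(412,180)).items(): print(n,v.pts([uv]).round(3))
cv2.imwrite('pics/crop0.png',cv2.resize(cv2.imread('pics/scene0.png')[100:290,150:390],None,fx=3.2,fy=3.1,interpolation=2))
E
python3 m.py
```

```text
fixture ((513.5170288085938, -206.03427124023438), (205.09877014160156, 154.58688354492188), 75.8012924194336) 0.014439703008449323 [[413.0, -286.0], [563.0, -324.0], [614.0, -126.0], [464.0, -88.0]]
mag ((576.0631103515625, 209.78726196289062), (261.9734802246094, 106.12913513183594), 82.03730773925781) 0.0169755251213366 [[505.0, 87.0], [610.0, 73.0], [647.0, 332.0], [542.0, 347.0]]
cap [0.58788395 0.29004048 0.15023099] 605 ((585.044677734375, 290.3125305175781), (77.11666107177734, 59.62849044799805), 82.72411346435547)
lug [[0.539 0.032 0.008]]
spent [[0.365 0.306 0.044]]
driver [[0.437 0.488 0.026]]
tube [[ 0.801 -0.017  0.026]]
box [[0.212 0.419 0.009]]
```

View pics/crop0.png

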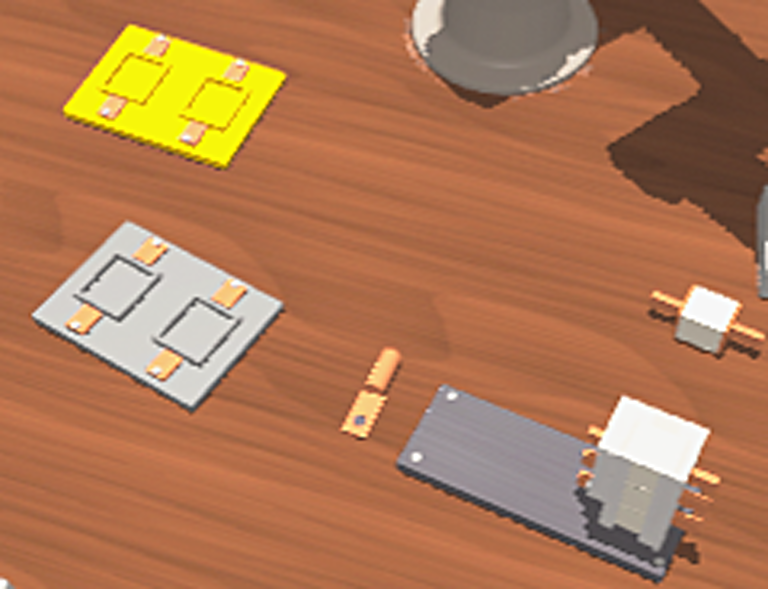

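The crop confirms the grey fixture with copper straps at (160,310). The magazine's apron points to -y of the robot, with the column at (650,470). I'll pull on the front tag with the tool tilted about 40° from horizontal, then re-grip the body from above.

```bash
cat > g.py <<'E'
from h import *
from scipy.spatial.transform import Rotation as Rn
MAG=np.array([.576,.210]); MY=82.04   # magazine centre, yaw
def mag(x,y,z,o=None):
    a=np.radians(MY); return np.array([MAG[0]+x*np.cos(a)-y*np.sin(a),MAG[1]+x*np.sin(a)+y*np.cos(a),z])
def tool(yaw,tilt):  # tool z: azimuth yaw, tilt deg below horizontal (90=down), tool y horizontal
    a,t=np.radians([yaw,tilt]); z=np.array([np.cos(a)*np.cos(t),np.sin(a)*np.cos(t),-np.sin(t)])
    y=np.array([np.sin(a),-np.cos(a),0]); return np.c_[np.cross(y,z),y,z]
def inc(p,R,cur=None):
    s=monitor.read_state(); p0,R0=cur if cur else (s['position'],Rn.from_euler('xyz',s['ee_rot'],degrees=True).as_matrix())
    print('shift',(R0.T@(p-p0)/.15).round(4),'turn',(Rn.from_matrix(R0.T@R).as_rotvec()/np.pi).round(4),'from',np.round(p0,4),'to',np.round(p,4),'t',round(s['time'],2),'j',s['joint_pos'].round(0),'F',s['wrist_force'].round(1),'w',round(s['width'],4))
E
python3 - <<'E'
from g import *
R=tool(MY,40); pg=mag(.040,0,.030); pl=pg-.11*R[:,2]; print(pl)
inc(pl+[0,0,.1],tool(MY,90)); inc(pl,R)
E
```

```text
[0.56987012 0.1661616  0.10070664]
shift [-2.9506 -0.8598  0.2006] turn [-4.000e-04  2.000e-04  4.023e-01] from [0.2262 0.4734 0.2307] to [0.5699 0.1662 0.2007] t 0.1 j [56. 20. 87. -0. 73. -8.] F [-0.7  0.7 -0.2] w 0.0854
shift [-2.9507 -0.8589  0.8673] turn [-0.1753  0.2391  0.3749] from [0.2262 0.4734 0.2307] to [0.5699 0.1662 0.1007] t 0.1 j [56. 20. 87. -0. 73. -8.] F [-0.7  0.7 -0.2] w 0.0854
```

step_arm:
  increments: [-1,-1,-0.29,0,0,0,0,-1,-1,-0.29,0,0,0,0,-1,-1,-0.29,0,0,0,0,-1,-1,-0.29,0,0,0,0]

```text
time: 0.5
position: [0.3462, 0.3666, 0.2309]
ee_rot: [-179.9, 0.1, 154.2]
wrist_force: [-1.0, -0.8, -1.0]
width: 0.0851
grasp_force: 0.0
```

step_arm:
  increments: [-1,-1,-0.29,0,0,0,0,-1,-1,-0.29,0,0,0,0,-1,-1,-0.29,0,0,0,0,-1,-1,-0.29,0,0,0,0]

```text
time: 0.9
position: [0.4626, 0.2628, 0.2308]
ee_rot: [-180.0, 0.1, 154.2]
wrist_force: [-0.4, 0.4, 0.2]
width: 0.0855
grasp_force: 0.0
```

step_arm:
  increments: [-1,-0.95,-0.28,0.2,0,0,0.4,-1,-0.95,-0.28,0.2,0,0,0.4,-1,-0.95,-0.28,0.2,0,0,0.4,-1,-0.95,-0.28,0.2,0,0,0.4,-1,-0.95,-0.28,0.2,0,0,0.4,-1,-0.95,-0.28,0.2,0,0,0.4,-1,-0.95,-0.28,0.2,0,0,0.4,-1,-0.95,-0.28,0.2,0,0,0.4,-1,-0.95,-0.28,0.2,0,0,0.4,-1,-0.95,-0.28,0.2,0,0,0.4]

```text
time: 1.9
position: [0.5693, 0.1677, 0.2009]
ee_rot: [-179.9, -0.0, 82.5]
wrist_force: [0.3, 0.3, 0.7]
width: 0.085
grasp_force: 0.0
```

```bash
python3 - <<'E'
from g import *
R=tool(MY,40); pg=mag(.040,0,.030); pl=pg-.11*R[:,2]
inc(pl,R)
E
```

```text
shift [-0.0096  0.0057  0.6682] turn [-0.0014  0.2777  0.0022] from [0.5693 0.1677 0.2009] to [0.5699 0.1662 0.1007] t 1.9 j [ 9. 28. 79.  0. 73. 17.] F [0.3 0.3 0.7] w 0.085
```

step_arm:
  increments: [-1,-0.01,0.006,0.668,-0.0014,0.278,0.002,-1,-0.01,0.006,0.668,-0.0014,0.278,0.002,-1,-0.01,0.006,0.668,-0.0014,0.278,0.002,-1,-0.01,0.006,0.668,-0.0014,0.278,0.002,-1,-0.01,0.006,0.668,-0.0014,0.278,0.002,-1,-0.01,0.006,0.668,-0.0014,0.278,0.002,-1,-0.01,0.006,0.668,-0.0014,0.278,0.002,-1,-0.01,0.006,0.668,-0.0014,0.278,0.002,-1,-0.01,0.006,0.668,-0.0014,0.278,0.002,-1,-0.01,0.006,0.668,-0.0014,0.278,0.002]

```text
time: 2.9
position: [0.5708, 0.1661, 0.1021]
ee_rot: [179.7, -49.9, 82.4]
wrist_force: [0.2, -0.2, -0.7]
width: 0.0854
grasp_force: 0.0
```

```bash
python3 - <<'E'
from g import *
R=tool(MY,40); pg=mag(.040,0,.030); pl=pg-.11*R[:,2]
inc(pl,R); snap('wrist','w1'); v=V('w1'); print(v.E.round(3).tolist(),v.K,v.d[200:420:30,280])
E
```

```text
shift [-0.0073 -0.0063  0.0055] turn [0.0001 0.0003 0.0014] from [0.5708 0.1661 0.1021] to [0.5699 0.1662 0.1007] t 2.9 j [-16.  39.  99.  56.  66. -44.] F [ 0.2 -0.2 -0.7] w 0.0854
[[0.991, 0.115, -0.073, 0.564], [-0.137, 0.847, -0.514, 0.111], [0.003, 0.519, 0.855, 0.257], [0.0, 0.0, 0.0, 1.0]] [[290.73147      0.         281.89564643]
 [  0.         290.73147    209.70916213]
 [  0.           0.           1.        ]] [0.25467595 0.2719147  0.2555966  0.24251463 0.22923222 0.
 0.08085318 0.07245141]
```

View pics/w1.png

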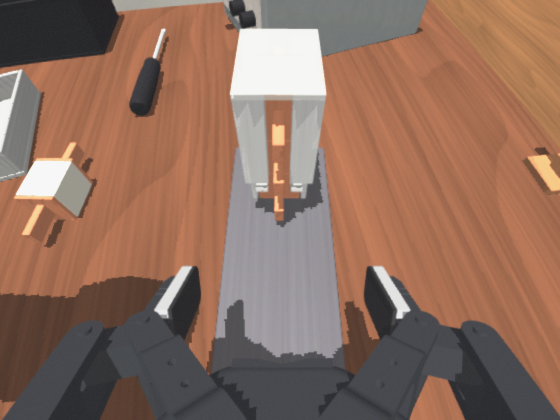

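The three front tags stand one above another at (278,135), (278,172) and (278,208). Now I measure them and the apron edges.

```bash
python3 - <<'E'
from g import *
v=V('w1'); P=v.cloud(); hsv=cv2.cvtColor(v.p,cv2.COLOR_RGB2HSV)
m=(hsv[...,1]>110)&(hsv[...,2]>150); m[:,:255]=0; m[:,300:]=0
for a,b in((118,150),(160,188),(192,224)):
    q=np.zeros_like(m); q[a:b]=m[a:b]; ys,xs=np.nonzero(q); p=P[ys,xs]; print((xs.min(),xs.max(),ys.min(),ys.max()),len(xs),np.nanmin(p,0).round(4),np.nanmax(p,0).round(4),np.nanmedian(p,0).round(4))
for r in range(160,224,3): 
    x=np.nonzero(m[r])[0]
    if len(x): print(r,x.min(),x.max(),P[r,int(x.mean())].round(3))
# apron edges: grey low-sat between floor
g=(hsv[...,1]<60)&(abs(P[...,2]-.015)<.006)
L=[];Rr=[]
for r in range(215,300,4):
    x=np.nonzero(g[r,210:350])[0]+210
    L.append([x.min(),r]);Rr.append([x.max()+1,r])
for n,e in(('L',L),('R',Rr)):
    w=v.plane(e,.015)[:,:2]; f=cv2.fitLine(w.astype(np.float32),cv2.DIST_HUBER,0,.01,.01).ravel(); print(n,f, np.degrees(np.arctan2(f[1],f[0])))
    k=(.2-f[3])/f[1]; print(f[2]+k*f[0])
E
```

```text
(np.int64(267), np.int64(290), np.int64(118), np.int64(149)) 549 [0.5753 0.2378 0.0846] [0.5921 0.272  0.1246] [0.5819 0.269  0.1123]
(np.int64(269), np.int64(288), np.int64(160), np.int64(187)) 514 [0.5743 0.2377 0.0322] [0.5922 0.2724 0.1096] [0.5808 0.2564 0.0788]
(np.int64(260), np.int64(298), np.int64(192), np.int64(219)) 372 [0.565  0.2376 0.0137] [0.6022 0.2731 0.0721] [0.5802 0.25   0.0362]
160 269 288 [0.579 0.239 0.108]
163 269 288 [0.581 0.257 0.084]
166 269 288 [0.581 0.254 0.084]
169 270 288 [0.581 0.251 0.084]
172 270 288 [0.581 0.249 0.083]
175 270 288 [0.581 0.245 0.085]
178 269 288 [0.58  0.243 0.083]
181 269 288 [0.579 0.239 0.085]
184 269 288 [0.579 0.238 0.082]
187 269 288 [0.579 0.239 0.078]
190 269 289 [0.58  0.238 0.075]
193 260 298 [0.58  0.238 0.07 ]
196 260 298 [0.582 0.254 0.043]
199 274 282 [0.58  0.25  0.044]
202 274 282 [0.58  0.247 0.044]
205 274 282 [0.579 0.243 0.045]
208 274 282 [0.58  0.241 0.043]
211 274 282 [0.579 0.239 0.043]
214 275 282 [0.579 0.238 0.038]
217 276 282 [0.579 0.238 0.033]
L [0.14145131 0.98994523 0.5272825  0.2191596 ] 81.86816
0.5245448
R [0.13332799 0.99107194 0.62449414 0.2022888 ] 82.33805
0.6241862
```

step_arm:
  increments: [-1,-0.007,-0.004,0.2,0,0,0,-1,-0.007,-0.004,0.4,0,0,0,-1,-0.007,-0.004,0.54,0,0,0,-1,-0.007,-0.004,0.54,0,0,0]

```text
time: 3.35
position: [0.5772, 0.2284, 0.0472]
ee_rot: [-179.9, -50.0, 82.2]
wrist_force: [-1.1, 0.6, -0.5]
width: 0.0854
grasp_force: 0.0
```

```bash
python3 - <<'E'
from g import *
R=tool(MY,40); pg=mag(.040,0,.030)
snap('wrist','w2'); inc(pg,R); snap('wrist','w3'); inc(pg,R)
E
```

```text
shift [0.0042 0.0039 0.1931] turn [-0.0006 -0.0001  0.0008] from [0.5779 0.2273 0.0481] to [0.5815 0.2496 0.03  ] t 3.4 j [ -9.  44. 100.  63.  59. -47.] F [-0.1  0.5 -0.1] w 0.0855
shift [ 0.0043 -0.0016  0.1996] turn [-0.     -0.0001  0.0008] from [0.5785 0.2264 0.0487] to [0.5815 0.2496 0.03  ] t 3.45 j [ -9.  44. 100.  63.  59. -47.] F [-0.3  0.4  0.5] w 0.085
```

View pics/w3.png

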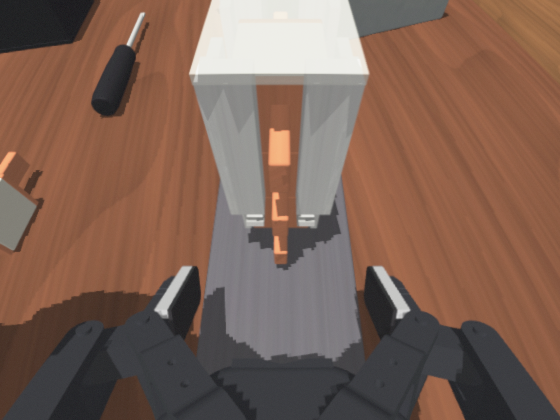

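The bottom tag is at (280,250), centred between the pads at (200..366). I advance and close.

step_arm:
  increments: [-1,0.004,0,0.1,0,0,0,-1,0.004,0,0.196,0,0,0,0.2,0.004,0,0.196,0,0,0,0.5,0.004,0,0.196,0,0,0,1,0.004,0,0.196,0,0,0,1,0.004,0,0.196,0,0,0,1,0.004,0,0.196,0,0,0,1,0.004,0,0.196,0,0,0,1,0.004,0,0.196,0,0,0,1,0.004,0,0.196,0,0,0]
  newtons: 60

```text
time: 4.45
position: [0.5816, 0.2485, 0.0302]
ee_rot: [179.9, -50.1, 82.1]
wrist_force: [-2.9, -2.5, 3.1]
width: 0.0063
grasp_force: 60.9
```

```bash
python3 - <<'E'
from g import *
s=monitor.read_state(); print(s['grasp_force'])
R=tool(MY,40); inc(mag(.040,0,.030),R)
d=R.T@mag(-1,0,0)-R.T@mag(0,0,0); print('pull dir tool per m',d.round(4),(d*.02/.15).round(4),(d*.12/.15).round(4))
snap('side','s1'); snap('wrist','w4')
E
```

```text
60.8582603931427
shift [ 0.0037 -0.0017  0.0063] turn [ 0.0001 -0.0004  0.0004] from [0.5816 0.2485 0.0302] to [0.5815 0.2496 0.03  ] t 4.45 j [ -7.  47.  99.  65.  57. -48.] F [-2.9 -2.5  3.1] w 0.0063
pull dir tool per m [-0.6428  0.     -0.766 ] [-0.0857  0.     -0.1021] [-0.5142  0.     -0.6128]
```

View pics/w4.png

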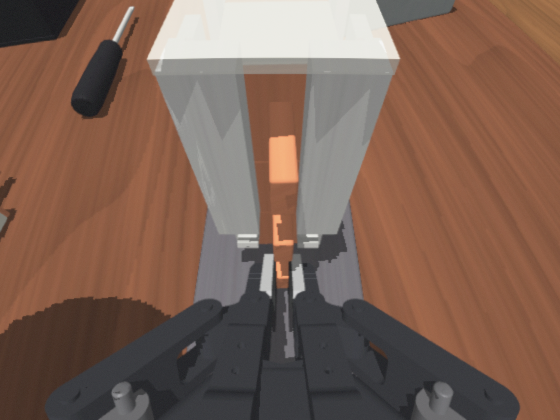

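The tag sits between the pads at (283,275). I pull slowly.

step_arm:
  increments: [1,-0.017,0,-0.0204,0,0,0,1,-0.034,0,-0.041,0,0,0,1,-0.051,0,-0.061,0,0,0,1,-0.068,0,-0.082,0,0,0,1,-0.086,0,-0.102,0,0,0,1,-0.103,0,-0.1225,0,0,0,1,-0.12,0,-0.143,0,0,0,1,-0.1286,0,-0.1532,0,0,0]
  newtons: 80

```text
time: 5.35
position: [0.5779, 0.2192, 0.0302]
ee_rot: [179.9, -50.1, 82.1]
wrist_force: [-0.1, 6.6, 1.4]
width: 0.0053
grasp_force: 81.7
```

```bash
python3 - <<'E'
from g import *
R=tool(MY,40); inc(mag(-.080,0,.030),R)
snap('wrist','w5')
v=V('w5');P=v.cloud();hsv=cv2.cvtColor(v.p,cv2.COLOR_RGB2HSV)
k=(hsv[...,1]<60)&(hsv[...,2]>140)&(P[...,2]>.045)&(P[...,2]<.065); k[:,:240]=0;k[:,330:]=0
ys,xs=np.nonzero(k); print(len(xs), P[k].min(0) if len(xs) else '', P[k].max(0) if len(xs) else '')
E
```

```text
shift [-0.3831 -0.004  -0.4562] turn [ 0.0003 -0.0007  0.0003] from [0.5779 0.2192 0.0302] to [0.5649 0.1308 0.03  ] t 5.35 j [-10.  46. 100.  64.  59. -50.] F [-0.1  6.6  1.4] w 0.0053
2557 [0.56142132 0.19475347 0.0450046 ] [0.60876559 0.27096442 0.06499948]
```

View pics/w5.png

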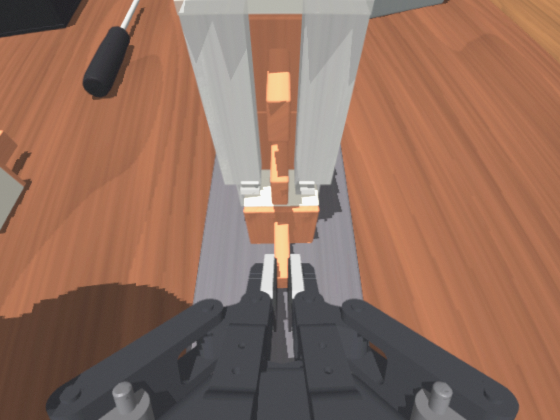

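The fuse body front is out past the gate at (280,225). I keep pulling, to 122 mm in total.

step_arm:
  increments: [1,-0.04,0,-0.047,0,0,0,1,-0.08,0,-0.094,0,0,0,1,-0.12,0,-0.141,0,0,0,1,-0.16,0,-0.188,0,0,0,1,-0.2,0,-0.235,0,0,0,1,-0.24,0,-0.285,0,0,0,1,-0.28,0,-0.333,0,0,0,1,-0.33,0,-0.392,0,0,0,1,-0.394,0,-0.468,0,0,0,1,-0.394,0,-0.468,0,0,0]

```text
time: 6.4
position: [0.5656, 0.1257, 0.0299]
ee_rot: [179.8, -50.0, 82.1]
wrist_force: [-0.4, -2.5, 7.3]
width: 0.0053
grasp_force: 82.9
```

```bash
python3 - <<'E'
from g import *
R=tool(MY,40); inc(mag(-.082,0,.030),R)
snap('wrist','w6')
E
```

```text
shift [ 0.0128 -0.0093  0.0147] turn [ 0.0011 -0.0003  0.0001] from [0.5656 0.1257 0.0299] to [0.5646 0.1288 0.03  ] t 6.4 j [-20.  46. 100.  57.  63. -53.] F [-0.4 -2.5  7.3] w 0.0053
```

View pics/w6.png

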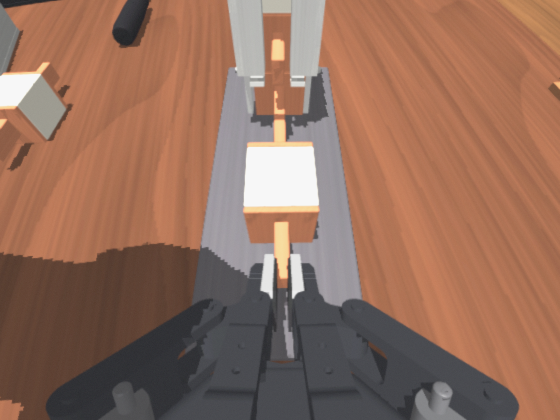

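The fuse is out on the apron (white top at (281,178)), with tags behind it at (278,50) and (280,100). I check that the stack has dropped, and how much clearance there is.

```bash
python3 - <<'E'
from g import *
v=V('w6');P=v.cloud()
for r in range(36,150,6): print(r,P[r,279].round(3),v.p[r,279])
c=np.nanmedian(P[165:195,255:308].reshape(-1,3),0); print('top',c)
k=np.array([[248,146],[314,146],[318,205],[246,205]]); print(v.plane(k,.055).round(4).tolist())
E
```

```text
36 [0.585 0.264 0.084] [175 115  87]
42 [0.583 0.256 0.084] [247 216 155]
48 [0.583 0.25  0.084] [247 217 157]
54 [0.582 0.243 0.084] [247 215 153]
60 [0.581 0.238 0.083] [228 153 111]
66 [0.581 0.236 0.08 ] [169 111  83]
72 [0.581 0.237 0.076] [160 106  80]
78 [0.581 0.236 0.072] [173 113  85]
84 [0.581 0.237 0.067] [163 108  80]
90 [0.584 0.262 0.044] [176 115  86]
96 [0.583 0.255 0.044] [177 115  86]
102 [0.582 0.248 0.044] [177 115  86]
108 [0.581 0.241 0.044] [180 117  86]
114 [0.58  0.236 0.043] [224 147 109]
120 [0.579 0.227 0.045] [247 199 144]
126 [0.578 0.222 0.045] [247 219 160]
132 [0.578 0.216 0.044] [247 219 160]
138 [0.577 0.21  0.045] [247 218 160]
144 [0.575 0.194 0.056] [247 213 153]
top [0.57227483 0.16791025 0.05514732]
[[0.556, 0.196, 0.055], [0.5956, 0.1904, 0.055], [0.5893, 0.1486, 0.055], [0.5516, 0.154, 0.055]]
```

The stack has dropped: the tags are now at 44 and 84 mm. I release, back off and turn upright above the fuse.

step_arm:
  increments: [0,0,0,0,0,0,0,-0.5,0,0,0,0,0,0,-0.5,0,0,0,0,0,0,-0.5,0,0,-0.2,0,0,0,-0.5,0,0,-0.5,0,0,0,-0.8,0,0,-0.8,0,0,0,-0.8,0,0,-0.8,0,0,0]

```text
time: 7.15
position: [0.5542, 0.0325, 0.1093]
ee_rot: [179.3, -49.9, 82.4]
wrist_force: [-0.4, -0.4, -0.9]
width: 0.0768
grasp_force: 0.0
```

```bash
python3 - <<'E'
from g import *
inc(np.array([.572,.172,.14]),tool(MY,90))
E
```

```text
shift [ 0.7611 -0.0138  0.5846] turn [ 3.00e-03 -2.77e-01 -1.00e-04] from [0.5542 0.0325 0.1093] to [0.572 0.172 0.14 ] t 7.15 j [-29.  39.  96.  48.  74. -48.] F [-0.4 -0.4 -0.9] w 0.0768
```

step_arm:
  increments: [-0.8,0.761,-0.01,0.585,0.002,-0.277,0,-0.8,0.761,-0.01,0.585,0.002,-0.277,0,-0.8,0.761,-0.01,0.585,0.002,-0.277,0,-0.8,0.761,-0.01,0.585,0.002,-0.277,0,-0.8,0.761,-0.01,0.585,0.002,-0.277,0,-0.8,0.761,-0.01,0.585,0.002,-0.277,0,-0.8,0.761,-0.01,0.585,0.002,-0.277,0,-0.8,0.761,-0.01,0.585,0.002,-0.277,0]

```text
time: 7.95
position: [0.5691, 0.1778, 0.1366]
ee_rot: [-179.6, -0.3, 82.4]
wrist_force: [0.3, -0.8, 0.0]
width: 0.0765
grasp_force: 0.0
```

```bash
cat >> g.py <<'E'
def body(f,z,near=None,ztop=None):
    """white fuse top at height z (m): minAreaRect in world mm from the wrist picture"""
    v=V(f); P=v.cloud(); hsv=cv2.cvtColor(v.p,cv2.COLOR_RGB2HSV)
    k=((abs(P[...,2]-z)<.006)&((np.hypot(P[...,0]-near[0],P[...,1]-near[1])<.05))&~((hsv[...,1]<60)&(hsv[...,2]<120))).astype(np.uint8)
    c=max(cv2.findContours(cv2.morphologyEx(k,cv2.MORPH_OPEN,np.ones((9,9))),0,2)[0],key=cv2.contourArea).reshape(-1,2)
    r=cv2.minAreaRect((v.plane(c,z)[:,:2]*1000).astype(np.float32)); print('body',r,np.nanmedian(P[...,2][k>0])); return r
E
python3 - <<'E'
from g import *
snap('wrist','w7'); body('w7',.055,(.572,.172))
inc(np.array([.572,.172,.027]),tool(MY,90))
E
```

```text
body ((572.3468627929688, 173.7928466796875), (50.354896545410156, 39.64206314086914), 82.46343994140625) 0.05471087048103265
shift [-0.0315  0.0274  0.7306] turn [-0.0022 -0.0017  0.0011] from [0.5692 0.1765 0.1366] to [0.572 0.172 0.027] t 8.0 j [10. 32. 83.  0. 65. 17.] F [-0.1 -0.1 -0.2] w 0.077
```

step_arm:
  increments: [-0.8,-0.015,0.023,0.3,-0.002,-0.002,0.001,-0.8,-0.015,0.023,0.55,-0.002,-0.002,0.001,-0.8,-0.015,0.023,0.724,-0.002,-0.002,0.001,-0.8,-0.015,0.023,0.724,-0.002,-0.002,0.001,0,-0.015,0.023,0.724,-0.002,-0.002,0.001,1,-0.015,0.023,0.724,-0.002,-0.002,0.001,1,-0.015,0.023,0.724,-0.002,-0.002,0.001,1,-0.015,0.023,0.724,-0.002,-0.002,0.001,1,-0.015,0.023,0.724,-0.002,-0.002,0.001,1,-0.015,0.023,0.724,-0.002,-0.002,0.001]
  newtons: 50

```text
time: 9.0
position: [0.5741, 0.1739, 0.0313]
ee_rot: [179.7, 0.1, 82.0]
wrist_force: [0.1, -1.6, 7.3]
width: 0.039
grasp_force: 51.8
```

```bash
python3 - <<'E'
from g import *
inc(np.array([.5723,.1738,.20]),tool(MY,90))
E
```

```text
shift [-0.0052 -0.0054 -1.125 ] turn [ 0.0018  0.0007 -0.0001] from [0.5741 0.1739 0.0313] to [0.5723 0.1738 0.2   ] t 9.0 j [10. 39. 88. -0. 52. 18.] F [ 0.1 -1.6  7.3] w 0.039
```

Gripped at 39 mm. I lift and carry it toward the fixture.

step_arm:
  increments: [1,0,0,-0.15,0,0,0,1,0,0,-0.4,0,0,0,1,0,0,-0.7,0,0,0,1,0,0,-1,0,0,0,1,-0.2,0,-1,0,0,0,1,-0.45,0,-1,0,0,0,1,-0.7,0,-1,0,0,0,1,-0.95,0,-1,0,0,0]

```text
time: 9.8
position: [0.5522, 0.0324, 0.1801]
ee_rot: [179.8, 0.2, 82.1]
wrist_force: [1.0, 0.4, -1.2]
width: 0.039
grasp_force: 51.1
```

step_arm:
  increments: [1,-0.25,0,0,0,0,0,1,-0.5,0,0,0,0,0,1,-0.75,0,0,0,0,0,1,-1,0,0,0,0,0]

```text
time: 10.2
position: [0.5314, -0.1164, 0.1806]
ee_rot: [179.8, 0.2, 82.0]
wrist_force: [0.6, -0.1, -1.7]
width: 0.0392
grasp_force: 51.1
```

step_arm:
  increments: [1,-0.1,-0.01,0,0,0,-0.046,1,-0.2,-0.01,0,0,0,-0.093,1,-0.28,-0.01,0,0,0,-0.14,1,-0.28,-0.01,0,0,0,-0.187,1,-0.28,-0.01,0,0,0,-0.234,1,-0.28,-0.01,0,0,0,-0.28,1,-0.28,-0.01,0,0,0,-0.327,1,-0.28,-0.01,0,0,0,-0.374,1,-0.28,-0.01,0,0,0,-0.42,1,-0.28,-0.01,0,0,0,-0.466]

```text
time: 11.2
position: [0.5244, -0.1563, 0.1806]
ee_rot: [-179.9, 0.2, 166.2]
wrist_force: [0.3, -0.2, -2.2]
width: 0.0396
grasp_force: 51.1
```

```bash
python3 - <<'E'
from g import *
snap('wrist','w8'); inc(np.array([.5258,-.1576,.18]),tool(165.8,90))
E
```

```text
shift [-0.0107 -0.0064  0.0038] turn [-0.0008  0.0009  0.0048] from [ 0.5245 -0.1563  0.1806] to [ 0.5258 -0.1576  0.18  ] t 11.25 j [ -25.   24.   88.   -0.   67. -101.] F [ 0.1  0.8 -2.3] w 0.039
```

View pics/w8.png

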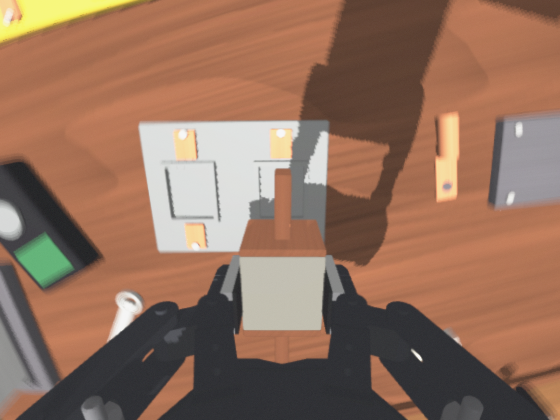

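The grey fixture is fully in view: the plate spans (140,122) to (328,250), and the rim of the free nest spans (163,161) to (219,220). I measure the edges and straps here.

```bash
python3 - <<'E'
from g import *
v=V('w8'); hsv=cv2.cvtColor(v.p,cv2.COLOR_RGB2HSV); g=cv2.cvtColor(v.p,cv2.COLOR_RGB2GRAY)
m=((hsv[...,1]>80)&(hsv[...,2]>190)&(hsv[...,0]<22)).astype(np.uint8); 
n,l,st,ce=cv2.connectedComponentsWithStats(m[120:256,150:310])
for i in range(1,n):
    if st[i,4]>80: print('strap',st[i],ce[i]+[150,120],v.plane([ce[i]+[150,120]],.018).round(4))
q=[[163,161],[216,160],[219,220],[169,219]]; print('rim z20',v.plane(q,.02)[:,:2].round(4).tolist())
grey=((hsv[...,1]<70)&(hsv[...,2]>90))
T=[];L=[];B=[];Rt=[]
for c in list(range(150,172,4))+list(range(202,262,4)):
    r=np.nonzero(grey[100:200,c])[0]; T.append([c,r.min()+100])
for r in range(130,245,5):
    c=np.nonzero(grey[r,120:200])[0]; L.append([c.min()+120,r])
for c in range(162,186,3):
    r=np.nonzero(grey[225:262,c])[0]; B.append([c,r.max()+226])
for nme,e in(('T',T),('L',L),('B',B)):
    w=v.plane(e,.012 )[:,:2]; f=cv2.fitLine(w.astype(np.float32),cv2.DIST_HUBER,0,.001,.001).ravel(); print(nme,f.round(4),np.degrees(np.arctan2(f[1],f[0])).round(2), e[0],e[-1])
cv2.imwrite('pics/crop8.png',cv2.resize(cv2.imread('pics/w8.png')[110:265,130:340],None,fx=3.8,fy=3.8,interpolation=2))
E
```

```text
strap [122   9  20  29 258] [282.41085271 148.26356589] [[ 0.4807 -0.145   0.018 ]]
strap [ 25  11  22  28 386] [185.30051813 146.11917098] [[ 0.4541 -0.2424  0.018 ]]
strap [ 36 104  21  23 386] [195.66062176 234.15284974] [[ 0.5511 -0.2647  0.018 ]]
rim z20 [[0.4628, -0.27], [0.4755, -0.2151], [0.5403, -0.2325], [0.5258, -0.2871]]
T [ 0.2418  0.9703  0.4362 -0.2116] 76.01 [150, np.int64(122)] [258, np.int64(120)]
L [ 0.9735 -0.2288  0.4752 -0.2985] -13.23 [np.int64(139), 130] [np.int64(156), 240]
B [ 0.2305  0.9731  0.57   -0.3029] 76.67 [162, np.int64(253)] [183, np.int64(253)]
```

View pics/crop8.png

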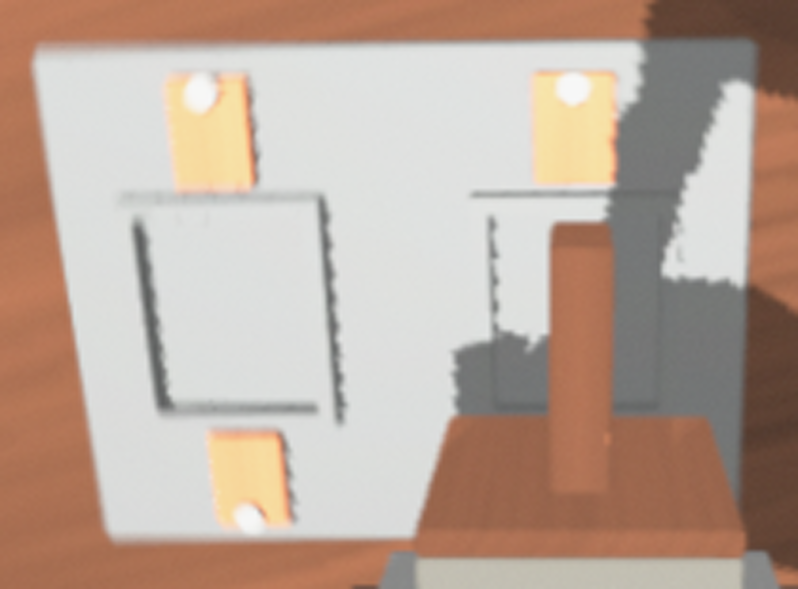

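```bash
python3 - <<'E'
from g import *
v=V('w8'); a=np.radians(-13.6); X=np.array([np.cos(a),np.sin(a)]);Y=np.array([-np.sin(a),np.cos(a)])
def f(pts,ax,off): 
    p=v.plane(np.array(pts)/3.8+[130,110],.02)[:,:2]; return (p@ax-off).round(4)
print('b x',f([[239,412]],X,.029),f([[220,201]],X,-.034))
print('b y',f([[322,200],[340,405]],Y,.029)+.05,f([[135,215],[158,410]],Y,-.024)+.05)
print('a x',f([[530,411]],X,.029),f([[530,196]],X,-.034))
print('a y',f([[490,220],[495,320]],Y,-.024)-.05)
for cx,cy in((.548,-.0785),):
    print('a',cx*X+(cy+.05)*Y,'b',cx*X+(cy-.05)*Y)
    inc(np.r_[cx*X+(cy+.05)*Y,.06],tool(166.4,90))
E
```

```text
b x [0.5489] [0.5496]
b y [-0.0778 -0.0771] [-0.0776 -0.0783]
a x [0.5487] [0.5487]
a y [-0.0786 -0.0779]
a [ 0.52593308 -0.15655877] b [ 0.50241887 -0.25375487]
shift [-0.0078  0.0027  0.8038] turn [-0.0008  0.0009  0.0014] from [ 0.5245 -0.1563  0.1806] to [ 0.5259 -0.1566  0.06  ] t 11.25 j [ -25.   24.   88.   -0.   67. -101.] F [ 0.1  0.8 -2.3] w 0.039
```

Two independent sets of edges agree on the fixture centre to within 1 mm. I lower the fuse into nest_a.

step_arm:
  increments: [1,-0.016,0.004,0.15,-0.001,0.001,0.0014,1,-0.016,0.004,0.35,-0.001,0.001,0.0014,1,-0.016,0.004,0.55,-0.001,0.001,0.0014,1,-0.016,0.004,0.75,-0.001,0.001,0.0014,1,-0.016,0.004,0.88,-0.001,0.001,0.0014,1,-0.016,0.004,0.904,-0.001,0.001,0.0014,1,-0.016,0.004,0.904,-0.001,0.001,0.0014]

```text
time: 11.95
position: [0.5272, -0.1569, 0.0447]
ee_rot: [180.0, -0.1, 165.6]
wrist_force: [-0.3, 0.7, -1.4]
width: 0.0393
grasp_force: 50.9
```

```bash
python3 - <<'E'
from g import *
inc(np.array([.5270,-.1563,.0275]),tool(166.4,90)); snap('wrist','w9'); inc(np.array([.5270,-.1563,.0275]),tool(166.4,90))
v=V('w9');P=v.cloud(); print(P[230:330:12,283].round(3).tolist())
E
```

```text
shift [0.0023 0.0034 0.1145] turn [ 0.0002 -0.0004 -0.0047] from [ 0.5272 -0.1569  0.0447] to [ 0.527  -0.1563  0.0275] t 11.95 j [ -25.   35.   96.    0.   50. -100.] F [-0.3  0.7 -1.4] w 0.0393
shift [0.0066 0.0044 0.12  ] turn [ 0.0001  0.0001 -0.0046] from [ 0.5278 -0.1572  0.0455] to [ 0.527  -0.1563  0.0275] t 12.0 j [ -25.   34.   96.    0.   50. -100.] F [-0.   0.5 -1.4] w 0.0389
[[0.501, -0.149, 0.057], [0.506, -0.15, 0.061], [0.509, -0.151, 0.067], [0.514, -0.153, 0.069], [0.52, -0.154, 0.069], [0.527, -0.156, 0.068], [0.534, -0.158, 0.068], [0.54, -0.159, 0.069], [0.548, -0.161, 0.068]]
```

View pics/w9.png

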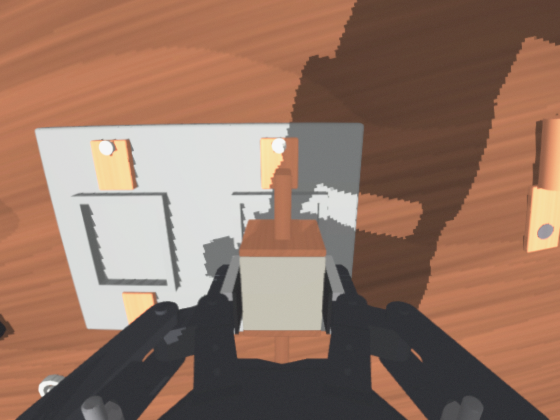

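The fuse hangs over nest_a, and its tag at (283,200) lines up with the strap at (280,163). I check the front face off the tag numerically. That was my last picture.

```bash
python3 - <<'E'
from g import *
v=V('w9');P=v.cloud(); a=np.radians(-13.6); X=np.array([np.cos(a),np.sin(a)]);Y=np.array([-np.sin(a),np.cos(a)])
for c in(256,268,298,310): print(c,[(round(float(P[r,c,:2]@X-.549)*1e3,1),round(float(P[r,c,2])*1e3,1)) for r in range(222,264,5)])
print('tag y',[(round(float(P[200,c,:2]@Y+.028)*1e3,1),round(float(P[200,c,2])*1e3,1)) for c in range(268,300,3)])
g=P[262:326,246:320].reshape(-1,3); print('top rect',cv2.minAreaRect((g[:,:2]*1000).astype(np.float32)))
hsv=cv2.cvtColor(v.p,cv2.COLOR_RGB2HSV); r=hsv[240:345,283]; print([tuple(map(int,x)) for x in r[::6]])
e=[[242,257],[324,257],[243,329],[322,329]]; w=v.plane(e,.0685)[:,:2]; print((np.c_[w@X-.549,w@Y+.028]*1e3).round(1).tolist())
E
```

```text
256 [(-22.1, 33.5), (-22.6, 42.4), (-22.9, 49.8), (-22.3, 54.9), (-22.5, 61.2), (-22.6, 66.7), (-21.7, 70.0), (-18.1, 67.9), (-15.6, 68.1)]
268 [(-22.1, 33.8), (-22.4, 42.0), (-22.4, 48.9), (-22.0, 54.3), (-22.3, 60.9), (-22.6, 66.9), (-20.3, 67.4), (-18.5, 68.9), (-15.6, 68.3)]
298 [(-21.9, 33.9), (-22.2, 42.1), (-22.3, 49.3), (-22.2, 55.3), (-21.9, 60.5), (-22.1, 66.4), (-20.0, 67.3), (-17.9, 68.2), (-15.2, 67.9)]
310 [(-21.9, 34.1), (-22.3, 42.7), (-21.7, 48.2), (-22.0, 55.1), (-21.3, 59.5), (-21.6, 65.5), (-20.8, 69.1), (-17.2, 67.1), (-14.9, 67.6)]
tag y [(-7.9, 20.6), (-6.2, 19.9), (-3.2, 57.7), (-1.8, 57.5), (-0.4, 57.5), (1.0, 56.9), (2.4, 56.4), (3.8, 57.7), (6.5, 18.8), (8.3, 19.4), (10.0, 20.3)]
top rect ((529.7256469726562, -156.7365264892578), (37.068031311035156, 37.68260955810547), 75.47064208984375)
[(10, 129, 156), (10, 127, 153), (10, 131, 173), (22, 24, 195), (23, 21, 196), (24, 21, 197), (24, 21, 197), (24, 21, 196), (24, 21, 196), (25, 22, 196), (25, 22, 196), (26, 21, 196), (25, 22, 195), (26, 22, 196), (25, 24, 198), (11, 81, 173), (9, 129, 172), (10, 131, 181)]
[[-18.5, -18.1], [-17.9, 19.4], [22.4, -20.2], [23.0, 19.8]]
```

The front face shows the fuse 2.6 mm off along x. I correct that and lower gently.

step_arm:
  increments: [1,0.0175,0,0,0,0,-0.004,1,0.0175,0,0.02,0,0,-0.004,1,0.0175,0,0.04,0,0,-0.004,1,0.0175,0,0.06,0,0,-0.004,1,0.0175,0,0.08,0,0,-0.004,1,0.0175,0,0.09,0,0,-0.004,1,0.0175,0,0.1,0,0,-0.004,1,0.0175,0,0.106,0,0,-0.004,1,0.0175,0,0.106,0,0,-0.004]

```text
time: 12.9
position: [0.5247, -0.1563, 0.0286]
ee_rot: [180.0, -0.1, 166.4]
wrist_force: [0.3, -1.1, -1.5]
width: 0.039
grasp_force: 50.9
```

```bash
cat > top.py <<'E'
from g import *; import sys
snap('wrist',sys.argv[1]); v=V(sys.argv[1]);P=v.cloud(); a=np.radians(-13.6); X=np.array([np.cos(a),np.sin(a)]);Y=np.array([-np.sin(a),np.cos(a)])
inc(np.array([.5270,-.1563,.0285]),tool(166.4,90))
print('top z',np.nanmedian(P[265:325,250:316,2]).round(4), [(round(float(P[r,268,:2]@X-.549)*1e3,1),round(float(P[r,268,2])*1e3,1)) for r in range(222,264,5)])
E
python3 top.py w10
```

```text
shift [-0.0146  0.0039  0.0015] turn [ 0.0001 -0.0002 -0.0002] from [ 0.5247 -0.1563  0.0287] to [ 0.527  -0.1563  0.0285] t 12.95 j [ -25.   36.   97.    0.   47. -101.] F [-0.  -0.  -1.6] w 0.0393
top z 0.0522 [(-24.7, 17.9), (-25.0, 26.1), (-24.8, 32.6), (-24.9, 39.2), (-24.8, 44.7), (-24.7, 49.9), (-22.9, 51.5), (-20.3, 51.4), (-17.9, 51.8)]
```

step_arm:
  increments: [1,0,0,0.004,0,0,0,1,0,0,0.008,0,0,0,1,0,0,0.008,0,0,0]

```text
time: 13.25
position: [0.5248, -0.1564, 0.0283]
ee_rot: [180.0, -0.0, 166.4]
wrist_force: [-1.2, 1.1, 4.0]
width: 0.0393
grasp_force: 51.7
```

Contact is made. I release and rise.

step_arm:
  increments: [-0.2,0,0,0,0,0,0,-0.5,0,0,0,0,0,0,-0.5,0,0,0,0,0,0,-0.5,0,0,-0.15,0,0,0,-0.5,0,0,-0.4,0,0,0,-0.5,0,0,-0.7,0,0,0,-0.5,0,0,-1,0,0,0,-0.5,0,0,-1,0,0,0]
  newtons: 60

```text
time: 14.05
position: [0.528, -0.1578, 0.184]
ee_rot: [-179.9, 0.7, 166.4]
wrist_force: [1.0, 0.5, -1.1]
width: 0.0641
grasp_force: 0.0
```

```bash
python3 - <<'E'
from g import *
snap('wrist','w11'); body('w11',.052,(.527,-.1563))
v=V('w11');P=v.cloud(); k=(np.hypot(P[...,0]-.527,P[...,1]+.1563)<.016); q=P[k&(P[...,2]<.06)]; A=np.c_[q[:,:2]-[.527,-.1563],np.ones(len(q))]; print('plane',np.linalg.lstsq(A,q[:,2],rcond=None)[0].round(4))
R=tool(MY,40); pl=mag(.040,0,.030)-.10*R[:,2]; inc(pl,R)
E
```

```text
body ((525.9661865234375, -156.82545471191406), (39.28951644897461, 50.316646575927734), 77.08245849609375) 0.051664643703592666
plane [0.0006 0.0041 0.0517]
shift [0.2359 2.214  0.5726] turn [-0.2023  0.2264  0.4368] from [ 0.5265 -0.1571  0.1807] to [0.5709 0.1737 0.0943] t 14.1 j [ -25.   24.   88.    0.   67. -101.] F [-0.3  0.5 -0.4] w 0.064
```

Fuse 1 is seated: its top is at 51.7 mm, level, and within 1 mm of the nest centre. I go back for the second.

step_arm:
  increments: [-1,0.1,0.3,0,0,0,0,-1,0.2,0.6,0,0,0,0,-1,0.236,0.9,0,0,0,0,-1,0.236,1,0,0,0,0]

```text
time: 14.5
position: [0.5247, 0.0013, 0.1762]
ee_rot: [179.9, -0.2, 166.5]
wrist_force: [-1.0, -1.0, -0.4]
width: 0.0853
grasp_force: 0.0
```

step_arm:
  increments: [-1,0,0.3,0,0,0,0,-1,0,0.6,0,0,0,0,-1,0,0.9,0,0,0,0,-1,0,1,0,0,0,0]

```text
time: 14.9
position: [0.5612, 0.1466, 0.1761]
ee_rot: [180.0, -0.1, 166.5]
wrist_force: [-0.1, -0.1, -0.8]
width: 0.0856
grasp_force: 0.0
```

step_arm:
  increments: [-1,0,0.2,0,0,0,0.467,-1,0,0.2,0,0,0,0.467,-1,0,0.2,0,0,0,0.467,-1,0,0.2,0,0,0,0.467,-1,0,0.2,0,0,0,0.467,-1,0,0.2,0,0,0,0.467,-1,0,0.2,0,0,0,0.467,-1,0,0.2,0,0,0,0.467,-1,0,0.2,0,0,0,0.467,-1,0,0.2,0,0,0,0.467]

```text
time: 15.9
position: [0.5681, 0.1713, 0.1764]
ee_rot: [-179.9, 0.0, 81.9]
wrist_force: [0.3, 0.3, 0.9]
width: 0.0853
grasp_force: 0.0
```

```bash
python3 - <<'E'
from g import *
R=tool(MY,40); pl=mag(.040,0,.030)-.10*R[:,2]; inc(pl,R)
E
```

```text
shift [0.0193 0.0181 0.5473] turn [-0.0005  0.278  -0.001 ] from [0.5681 0.1713 0.1764] to [0.5709 0.1737 0.0943] t 15.9 j [ 9. 29. 81.  0. 70. 17.] F [0.3 0.3 0.9] w 0.0853
```

step_arm:
  increments: [-1,0.01,0.018,0.547,0,0.278,-0.001,-1,0.01,0.018,0.547,0,0.278,-0.001,-1,0.01,0.018,0.547,0,0.278,-0.001,-1,0.01,0.018,0.547,0,0.278,-0.001,-1,0.01,0.018,0.547,0,0.278,-0.001,-1,0.01,0.018,0.547,0,0.278,-0.001,-1,0.01,0.018,0.547,0,0.278,-0.001,-1,0.01,0.018,0.547,0,0.278,-0.001]

```text
time: 16.7
position: [0.5709, 0.1726, 0.0944]
ee_rot: [-179.8, -49.9, 82.2]
wrist_force: [-0.5, -0.3, -0.1]
width: 0.0855
grasp_force: 0.0
```

```bash
python3 - <<'E'
from g import *
snap('wrist','w12'); inc(mag(.040,0,.030),tool(MY,40))
v=V('w12');P=v.cloud(); hsv=cv2.cvtColor(v.p,cv2.COLOR_RGB2HSV)
a=np.radians(MY); X=np.array([np.cos(a),np.sin(a)]);Y=np.array([-np.sin(a),np.cos(a)])
M=np.dstack([(P[...,:2]-MAG)@X,(P[...,:2]-MAG)@Y,P[...,2]])
for z in(.044,.084):
    k=(abs(M[...,2]-z)<.004)&(abs(M[...,1])<.012)&(M[...,0]<.06)&(M[...,0]>.01)&(hsv[...,1]>80); q=M[k]; print(z,len(q),np.percentile(q,[3,50,97],axis=0).round(4).tolist())
E
```

```text
shift [-0.0031  0.002   0.6724] turn [-0.0017  0.0006  0.0015] from [0.5711 0.1735 0.0953] to [0.5815 0.2496 0.03  ] t 16.75 j [-15.  40.  99.  57.  65. -44.] F [0.5 0.3 0.6] w 0.0852
0.044 260 [[0.026, -0.0071, 0.0407], [0.0364, -0.0008, 0.0439], [0.0585, 0.0089, 0.0466]]
0.084 479 [[0.0277, -0.0054, 0.081], [0.045, 0.0005, 0.084], [0.0599, 0.0075, 0.0872]]
```

step_arm:
  increments: [-1,-0.003,0.001,0.2,0,0,0.001,-1,-0.003,0.001,0.4,0,0,0.001,-1,-0.003,0.001,0.55,0,0,0.001,-1,-0.003,0.001,0.67,0,0,0.001,0.2,-0.003,0.001,0.67,0,0,0.001,1,-0.003,0.001,0.67,0,0,0.001,1,-0.003,0.001,0.67,0,0,0.001,1,-0.003,0.001,0.67,0,0,0.001,1,-0.003,0.001,0.67,0,0,0.001,1,-0.003,0.001,0.67,0,0,0.001]
  newtons: 80

```text
time: 17.75
position: [0.5814, 0.2495, 0.0314]
ee_rot: [-179.9, -50.1, 82.2]
wrist_force: [-1.8, -1.8, 2.8]
width: 0.0057
grasp_force: 79.9
```

step_arm:
  increments: [1,-0.017,0,-0.0204,0,0,0,1,-0.034,0,-0.041,0,0,0,1,-0.051,0,-0.061,0,0,0,1,-0.068,0,-0.082,0,0,0,1,-0.086,0,-0.102,0,0,0,1,-0.103,0,-0.1225,0,0,0,1,-0.12,0,-0.143,0,0,0,1,-0.1286,0,-0.1532,0,0,0]

```text
time: 18.55
position: [0.5774, 0.2205, 0.0314]
ee_rot: [-179.8, -50.2, 82.2]
wrist_force: [1.1, 6.5, 3.0]
width: 0.0058
grasp_force: 79.5
```

```bash
python3 - <<'E'
from g import *
inc(mag(-.082,0,.030),tool(MY,40)); snap('wrist','w13')
v=V('w13');P=v.cloud(); a=np.radians(MY); X=np.array([np.cos(a),np.sin(a)])
print([( (P[r,c,:2]-MAG)@X*1e3//1, round(float(P[r,c,2])*1e3)) for c in(265,300) for r in range(180,245,8)])
E
```

```text
shift [-0.4023 -0.0028 -0.468 ] turn [-0.0017 -0.0009  0.0007] from [0.5774 0.2205 0.0314] to [0.5646 0.1288 0.03  ] t 18.55 j [-10.  46. 100.  63.  59. -49.] F [1.1 6.5 3. ] w 0.0058
[(np.float64(54.0), 55), (np.float64(48.0), 56), (np.float64(43.0), 55), (np.float64(37.0), 56), (np.float64(32.0), 55), (np.float64(29.0), 53), (np.float64(29.0), 44), (np.float64(28.0), 35), (np.float64(29.0), 23), (np.float64(45.0), 67), (np.float64(43.0), 62), (np.float64(40.0), 59), (np.float64(38.0), 55), (np.float64(33.0), 54), (np.float64(29.0), 53), (np.float64(29.0), 44), (np.float64(29.0), 34), (np.float64(29.0), 23)]
```

The body front is 31 mm out, with its top at 55 mm. I continue as before.

step_arm:
  increments: [1,-0.04,0,-0.047,0,0,0,1,-0.08,0,-0.094,0,0,0,1,-0.12,0,-0.141,0,0,0,1,-0.16,0,-0.188,0,0,0,1,-0.2,0,-0.235,0,0,0,1,-0.24,0,-0.285,0,0,0,1,-0.28,0,-0.333,0,0,0,1,-0.33,0,-0.392,0,0,0,1,-0.398,0,-0.474,0,0,0,1,-0.398,0,-0.474,0,0,0]

```text
time: 19.6
position: [0.5655, 0.126, 0.0312]
ee_rot: [-179.9, -50.1, 82.2]
wrist_force: [-0.8, -1.8, 7.3]
width: 0.0059
grasp_force: 80.7
```

```bash
python3 - <<'E'
from g import *
snap('wrist','w14'); inc(mag(-.082,0,.030),tool(MY,40))
v=V('w14');P=v.cloud()
for r in range(36,150,6): print(r,P[r,279].round(3))
body('w14',.055,(.572,.172))
E
```

```text
shift [ 0.0032 -0.0084  0.0162] turn [-0.0009 -0.0005  0.0005] from [0.5656 0.1265 0.0312] to [0.5646 0.1288 0.03  ] t 19.65 j [-20.  46. 100.  57.  64. -52.] F [ 0.1 -2.   7.1] w 0.0056
36 [0.594 0.344 0.044]
42 [0.59  0.314 0.055]
48 [0.589 0.304 0.055]
54 [0.588 0.296 0.055]
60 [0.586 0.286 0.055]
66 [0.585 0.278 0.056]
72 [0.584 0.271 0.055]
78 [0.584 0.267 0.053]
84 [0.584 0.266 0.048]
90 [0.583 0.263 0.045]
96 [0.582 0.257 0.044]
102 [0.581 0.25  0.044]
108 [0.58  0.242 0.045]
114 [0.58  0.237 0.044]
120 [0.58  0.236 0.039]
126 [0.578 0.225 0.044]
132 [0.577 0.218 0.045]
138 [0.576 0.211 0.045]
144 [0.576 0.207 0.044]
body ((571.8163452148438, 167.4683837890625), (52.022769927978516, 39.9372673034668), 82.13542938232422) 0.05502347939266067
```

The third fuse has dropped to the bottom. I release and re-grip from above.

step_arm:
  increments: [0,0,0,0,0,0,0,-0.5,0,0,0,0,0,0,-0.5,0,0,0,0,0,0,-0.5,0,0,-0.2,0,0,0,-0.5,0,0,-0.5,0,0,0,-0.8,0,0,-0.8,0,0,0,-0.8,0,0,-0.8,0,0,0]

```text
time: 20.35
position: [0.5549, 0.0326, 0.1103]
ee_rot: [179.6, -49.9, 82.4]
wrist_force: [0.8, 1.0, 0.1]
width: 0.0768
grasp_force: 0.0
```

step_arm:
  increments: [-0.8,0.761,-0.01,0.585,0.002,-0.277,0,-0.8,0.761,-0.01,0.585,0.002,-0.277,0,-0.8,0.761,-0.01,0.585,0.002,-0.277,0,-0.8,0.761,-0.01,0.585,0.002,-0.277,0,-0.8,0.761,-0.01,0.585,0.002,-0.277,0,-0.8,0.761,-0.01,0.585,0.002,-0.277,0,-0.8,0.761,-0.01,0.585,0.002,-0.277,0,-0.8,0.761,-0.01,0.585,0.002,-0.277,0]

```text
time: 21.15
position: [0.5691, 0.1779, 0.1376]
ee_rot: [-179.4, -0.3, 82.7]
wrist_force: [-0.2, -0.6, 0.4]
width: 0.0768
grasp_force: 0.0
```

```bash
python3 - <<'E'
from g import *
snap('wrist','w15'); r=body('w15',.055,(.572,.172))
inc(np.array([r[0][0]/1e3,r[0][1]/1e3,.028]),tool(MY,90))
E
```

```text
body ((571.9170532226562, 170.5031280517578), (50.098384857177734, 39.31987762451172), 82.88928985595703) 0.05470613537110949
shift [-0.0424  0.0303  0.7303] turn [-0.0032 -0.0018  0.0028] from [0.5692 0.1766 0.1376] to [0.5719 0.1705 0.028 ] t 21.2 j [10. 32. 83.  1. 66. 17.] F [ 0.1 -0.  -0.2] w 0.0767
```

step_arm:
  increments: [-0.8,-0.052,0.027,0.3,-0.003,-0.002,0,-0.8,-0.052,0.027,0.55,-0.003,-0.002,0,-0.8,-0.052,0.027,0.73,-0.003,-0.002,0,-0.8,-0.052,0.027,0.73,-0.003,-0.002,0,0,-0.052,0.027,0.73,-0.003,-0.002,0,1,-0.052,0.027,0.73,-0.003,-0.002,0,1,-0.052,0.027,0.73,-0.003,-0.002,0,1,-0.052,0.027,0.73,-0.003,-0.002,0,1,-0.052,0.027,0.73,-0.003,-0.002,0,1,-0.052,0.027,0.73,-0.003,-0.002,0]
  newtons: 50

```text
time: 22.2
position: [0.5738, 0.1686, 0.0313]
ee_rot: [179.7, 0.1, 82.5]
wrist_force: [0.2, -2.1, 7.4]
width: 0.039
grasp_force: 51.9
```

step_arm:
  increments: [1,0,0,-0.15,0,0,0,1,0,0,-0.4,0,0,0,1,0,0,-0.7,0,0,0,1,0,0,-1,0,0,0,1,-0.2,0,-1,0,0,0,1,-0.45,0,-1,0,0,0,1,-0.7,0,-1,0,0,0,1,-0.95,0,-1,0,0,0]

```text
time: 23.0
position: [0.5529, 0.0269, 0.1801]
ee_rot: [179.9, 0.1, 82.5]
wrist_force: [-0.1, 0.2, -2.1]
width: 0.0393
grasp_force: 51.3
```

```bash
python3 - <<'E'
from g import *
inc(np.array([.5035,-.2535,.18]),tool(166.4,90))
E
```

```text
shift [-1.8961 -0.0838  0.005 ] turn [ 1.000e-04  1.200e-03 -4.659e-01] from [0.5529 0.0269 0.1801] to [ 0.5035 -0.2535  0.18  ] t 23.0 j [-5. 25. 87. -0. 67.  2.] F [-0.1  0.2 -2.1] w 0.0393
```

step_arm:
  increments: [1,-0.25,-0.02,0,0,0,0,1,-0.5,-0.04,0,0,0,0,1,-0.75,-0.084,0,0,0,0,1,-1,-0.084,0,0,0,0]

```text
time: 23.4
position: [0.5202, -0.1202, 0.1804]
ee_rot: [179.9, 0.1, 82.5]
wrist_force: [0.7, 0.0, -2.7]
width: 0.0391
grasp_force: 51.2
```

step_arm:
  increments: [1,-0.25,0,0,0,0,-0.046,1,-0.5,0,0,0,0,-0.093,1,-0.75,0,0,0,0,-0.14,1,-0.896,0,0,0,0,-0.187,1,-0.896,0,0,0,0,-0.234,1,-0.896,0,0,0,0,-0.28,1,-0.896,0,0,0,0,-0.327,1,-0.896,0,0,0,0,-0.374,1,-0.896,0,0,0,0,-0.42,1,-0.896,0,0,0,0,-0.466]

```text
time: 24.4
position: [0.5037, -0.2522, 0.1806]
ee_rot: [-179.9, 0.1, 166.7]
wrist_force: [0.1, 0.1, -2.2]
width: 0.0391
grasp_force: 51.1
```

```bash
python3 - <<'E'
from g import *
inc(np.array([.5035,-.2535,.045]),tool(166.4,90))
E
```

```text
shift [ 0.0011 -0.007   0.904 ] turn [-0.0007  0.0008  0.0018] from [ 0.5037 -0.2522  0.1806] to [ 0.5035 -0.2535  0.045 ] t 24.4 j [ -34.   26.   86.   -0.   68. -111.] F [ 0.1  0.1 -2.2] w 0.0391
```

step_arm:
  increments: [1,0.001,-0.007,0.15,0,0,0.002,1,0.001,-0.007,0.35,0,0,0.002,1,0.001,-0.007,0.55,0,0,0.002,1,0.001,-0.007,0.75,0,0,0.002,1,0.001,-0.007,0.88,0,0,0.002,1,0.001,-0.007,0.904,0,0,0.002,1,0.001,-0.007,0.904,0,0,0.002]

```text
time: 25.1
position: [0.5036, -0.2537, 0.0448]
ee_rot: [-179.9, 0.1, 166.0]
wrist_force: [-0.5, 0.3, -1.7]
width: 0.0389
grasp_force: 51.1
```

```bash
python3 - <<'E'
from g import *
snap('wrist','w16'); inc(np.array([.5035,-.2535,.0285]),tool(166.4,90))
v=V('w16');P=v.cloud(); a=np.radians(-13.6); X=np.array([np.cos(a),np.sin(a)]);Y=np.array([-np.sin(a),np.cos(a)])
for c in(256,268,298,310): print(c,[(round(float(P[r,c,:2]@X-.549)*1e3,1),round(float(P[r,c,2])*1e3,1)) for r in range(227,264,6)])
print('tag y',[(round(float(P[200,c,:2]@Y+.128)*1e3,1),round(float(P[200,c,2])*1e3,1)) for c in range(268,300,3)])
print('top',np.nanmedian(P[268:325,250:316,2]))
E
```

```text
shift [0.0056 0.0032 0.1145] turn [-0.0009  0.0011 -0.0022] from [ 0.5042 -0.2541  0.0457] to [ 0.5035 -0.2535  0.0285] t 25.15 j [ -34.   35.   94.   -0.   51. -110.] F [ 0.   0.2 -1.6] w 0.0394
256 [(-24.6, 47.1), (-24.7, 55.2), (-24.4, 61.8), (-24.1, 67.5), (-21.6, 68.7), (-18.6, 68.7), (-15.1, 68.0)]
268 [(-24.3, 46.6), (-24.5, 54.8), (-24.4, 61.8), (-24.3, 68.1), (-21.5, 68.5), (-18.0, 67.6), (-15.3, 68.4)]
298 [(-24.5, 47.2), (-24.6, 55.4), (-24.5, 62.2), (-24.4, 68.5), (-20.9, 67.4), (-18.3, 68.3), (-15.0, 67.9)]
310 [(-24.5, 47.3), (-24.1, 54.3), (-24.5, 62.3), (-24.0, 67.8), (-21.0, 67.7), (-18.2, 68.3), (-14.6, 67.3)]
tag y [(-8.0, 19.1), (-6.2, 19.0), (-3.1, 57.4), (-1.7, 57.5), (-0.3, 57.3), (1.1, 56.5), (2.5, 56.8), (3.9, 56.7), (6.5, 18.4), (8.3, 19.3), (10.1, 20.1)]
top 0.06828706515440959
```

It is within 0.6 mm of the nest centre. I lower it.

step_arm:
  increments: [1,0.004,0,0.02,0,0,0,1,0.004,0,0.04,0,0,0,1,0.004,0,0.06,0,0,0,1,0.004,0,0.08,0,0,0,1,0.004,0,0.09,0,0,0,1,0.004,0,0.1,0,0,0,1,0.004,0,0.106,0,0,0,1,0.004,0,0.112,0,0,0,1,0.004,0,0.114,0,0,0]

```text
time: 26.05
position: [0.5031, -0.2538, 0.0284]
ee_rot: [-179.9, 0.1, 166.0]
wrist_force: [-2.8, 0.9, 5.6]
width: 0.0392
grasp_force: 52.1
```

step_arm:
  increments: [-0.2,0,0,0,0,0,0,-0.5,0,0,0,0,0,0,-0.5,0,0,0,0,0,0,-0.5,0,0,-0.15,0,0,0,-0.5,0,0,-0.4,0,0,0,-0.5,0,0,-0.7,0,0,0,-0.5,0,0,-1,0,0,0,-0.5,0,0,-1,0,0,0]

```text
time: 26.85
position: [0.5057, -0.2552, 0.1844]
ee_rot: [-179.6, 0.8, 166.0]
wrist_force: [-0.0, -0.4, -0.7]
width: 0.064
grasp_force: 0.0
```

```bash
python3 - <<'E'
from g import *
snap('wrist','w17'); v=V('w17');P=v.cloud()
for c in((.5035,-.2535),(.527,-.1563)):
    try: body('w17',.052,c)
    except Exception as e: print(e)
    k=(np.hypot(P[...,0]-c[0],P[...,1]-c[1])<.016)&(P[...,2]<.06); q=P[k]; A=np.c_[q[:,:2]-c,np.ones(len(q))]; print('plane',len(q),np.linalg.lstsq(A,q[:,2],rcond=None)[0].round(4))
snap('scene','sc2'); v=V('sc2');P=v.cloud()
v0=V('scene0'); 
for n,uv in dict(lug=(267,228),spent=(370,201),tube=(218,297),driver=(425,240)).items(): print(n,v.pts([uv]).round(3),v0.pts([uv]).round(3))
inc(np.zeros(3),np.eye(3))
E
```

```text
body ((502.2403259277344, -253.6267852783203), (39.7921028137207, 49.90315246582031), 76.11397552490234) 0.051675462500041236
plane 793 [-0.0008  0.      0.0517]
body ((526.1099243164062, -157.40765380859375), (40.846466064453125, 50.08795166015625), 75.66084289550781) 0.05171112526195884
plane 783 [-0.0008 -0.0026  0.0517]
lug [[0.541 0.033 0.011]] [[0.539 0.032 0.008]]
spent [[0.363 0.306 0.042]] [[0.365 0.306 0.044]]
tube [[ 0.801 -0.017  0.026]] [[ 0.801 -0.017  0.026]]
driver [[0.435 0.489 0.023]] [[0.437 0.488 0.026]]
shift [3.6693 0.833  1.1709] turn [-0.1217 -0.9912  0.0019] from [ 0.5032 -0.2536  0.1786] to [0. 0. 0.] t 26.95 j [ -34.   26.   86.   -0.   68. -110.] F [-0.1  0.  -0.8] w 0.064
```

Both fuses are seated and level, and the bystanders I checked haven't moved. I hand the job in.

```bash
python3 -c "from bench import robot; print(robot.finish_job())"
```

```text
the job is handed in; nothing more can be done
None
```

I drew two fuses one after the other and set one in each nest of the grey fixture, both down and level; the third dropped to the bottom of the magazine, and I handed the job in at about 27 s. By mistake I viewed 11 pictures, one over the limit of 10.

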